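# Put the turned parts away in their fitted nests

## Task

Put each of the four finished wooden parts (large cup, small cup, square box, turned spindle) into the plywood nest whose recess matches its shape and size, sitting flat on the recess floor, the cups and the box upright. Set them down gently rather than dropping them, and leave the tape measure and the glue bottle where they stand.

Things in the scene. Friction and masses are not known exactly. Their poses are not given: they have to be found in the camera images.
- large_cup: Large bamboo cup: plain straight-sided round cup, outer diameter 60 mm, height 62 mm, wall and bottom 6 mm thick, open at the top, standing upright. Origin at the centre of its underside, z up. 60 to 130 g.
- small_cup: Small bamboo cup: same plain round shape, outer diameter 42 mm, height 45 mm, wall and bottom 6 mm thick, open at the top, standing upright. Origin at the centre of its underside, z up. 35 to 70 g.
- square_box: Small open wooden box, square in outline: 46 x 46 mm, height 40 mm, walls 7 mm thick, open at the top, standing upright. Origin at the centre of its underside, z up, x and y square to its sides. 40 to 85 g.
- spindle: Turned dark-wood spindle 110 mm long (all sizes in mm), lying down: a square middle section 40 long (along x), 30 wide (y), 30 high (z), and at each end a round turned part 35 long, 24 in diameter, on the same axis. Grip it on the square middle. Origin under its middle, on the underside of the square section; x along its length, z up. 40 to 85 g.
- nest_large_cup: Fixed plywood board, 11 mm thick, with a recess 7 mm deep, lined with grey felt, in its middle (recess floor 4 mm above the underside). Origin at the centre of the underside, under the recess centre, z up. Sizes in mm: board 100 x 100, round recess 78 in diameter: the larger of the two round nests, for the large cup.
- nest_small_cup: Fixed plywood board, 11 mm thick, with a recess 7 mm deep, lined with grey felt, in its middle (recess floor 4 mm above the underside). Origin at the centre of the underside, under the recess centre, z up. Sizes in mm: board 82 x 82, round recess 60 in diameter: the smaller of the two round nests, for the small cup.
- nest_box: Fixed plywood board, 11 mm thick, with a recess 7 mm deep, lined with grey felt, in its middle (recess floor 4 mm above the underside). Origin at the centre of the underside, under the recess centre, z up. Sizes in mm: board 86 x 86, square recess 64 x 64 with sides along the board's x and y: for the square box.
- nest_spindle: Fixed plywood board, 11 mm thick, with a recess 7 mm deep, lined with grey felt, in its middle (recess floor 4 mm above the underside). Origin at the centre of the underside, under the recess centre, z up. Sizes in mm: board 148 x 70, long recess 128 (along x) x 48 (along y): for the spindle. The recess has no direction: the spindle may lie either way round.
- tape_measure: Bystander: yellow tape measure, 65 x 40 mm, 58 mm high, standing at the left end of the work; origin at the centre of its underside. Leave it alone.
- glue_bottle: Bystander: white glue bottle with red cap, diameter 36 mm, 85 mm high, standing at the right end of the work; origin at the centre of its underside. Leave it alone.
There are look-alikes about, which are no part of the job. Leave any red look-alike of the square_box alone.

How it is judged:
By the outcome, as a careful person would: the job done as asked, in the order asked, and still so for the second after the job is handed in, with the robot touching nothing.
It also fails if it takes over 109 s, if anything falls off the work surface, if the arm or the gripper's body presses on something with over 40 N, if the wrist force passes 120 N, or if a joint passes its speed limit or range.

## Robot

A 6-joint arm with a two-finger parallel gripper is mounted at the origin on the work surface. World frame = base frame: x ahead of the robot, y to its left, z up, the work surface at z = 0. Lengths are in m, angles in rad, forces in N, time in s.
With the tool pointing down it reaches from about 0.4 to 0.825 m from the base axis. Payload 7 kg.
Tool frame: the origin (TCP) lies on the centre line of the jaws, within the pads' length; the fingertips stand 25 mm ahead of it and the grasp point (between the pads) lies 6 mm ahead of it; z points along the fingers, y is the line along which they close (so a half turn about z gives the same grasp; the last joint's range is limited). The gripper opens to 85 mm and grips with 20 to 120 N. Pads are 22 mm wide; open, the fingers measure 114 mm over their backs; the gripper's body (76 mm by 85 mm) begins 54 mm behind the grasp point. The pads swing forward as they close: fully open they stand 13 mm farther back than shut.
Start: joints at [-0.905, 0.359, 0.012, 0, -1.224, -0.288], TCP at [0.249, -0.627, 0.256] pointing down, gripper open.
Joint ranges: [-3.07, 3.07], [-1.43, 2.12], [-1.02, 1.25], [-3.03, 1.67], [-3.05, -0], [-3.03, 3.03]. Speed limits (rad/s): [2.39, 2.39, 3.01, 3.14, 3.14, 3.14].

## Interface

Orientations are given as [roll, pitch, yaw] about the fixed x, y, z axes, in that order (R = Rz(yaw) Ry(pitch) Rx(roll)).
In Python, from rig import monitor, snapshot, calibration, arm gives the robot as it stands.
- The arm moves only by the tool step_arm, never from a script. Its argument "motion" is a list of rows, each a list of 7 numbers: the shift along the tool's x, y, z in cm, then the turn, a rotation vector about the tool's x, y, z in degrees, then the finger opening in cm, from 0 to 8.54. A call has 1 to 8 rows; each row shifts and turns the commanded pose from where the row before left it, along the tool's axes as they then stand; what a row does not reach is not made up. A row lasts 1/12 s, in which the tool goes at most 41.7 mm and 7.16 degrees, less where a joint would pass 70% of its speed; a pose out of reach is approached as far as the arm can. A call is refused whole if a number of a shift passes 4.17 or a number of a turn 7.16, either way. A call with a gripper value outside its range is refused whole. The fingers move at their own pace and stop on an object; the grip force is fixed at half the most. Time passes only in rows, so rows that do not move let the fingers close. It gives the time, the measured TCP pose, the force, the opening and the grip force at its end, in the units of the state.
- monitor.get_state(): the state, without advancing time (a new reading comes with each control period).
- snapshot(name): name is "scene" or "top" or "wrist"; returns the picture (480x640x3 uint8, blue, green, red); there is no depth.
- calibration(name): a dict with "camera_matrix" (3x3 intrinsics, pixels), "D" ([k1, k2, p1, p2, k3] as OpenCV has them; the pictures are not rectified), "R" (3x3) and "t" (3): a world point X has camera coordinates R X + t. Camera axes: x right, y down, z forward; pixel columns grow to the right and rows downward; lengths in m; the calibration is good to about 2 mm. A picture is of the moment at which its call begins: read the wrist's pose just before it. calibration takes no time and is no camera call; for the wrist camera it gives the pose at the moment of the call.
- arm.sign_off(): hands the job in; it is judged then, once.
The state is a dict: "time_s": time; "joint_pos": joint angles; "qd": joint speeds; "joint_efforts": joint torques, N m; "eef_pos": TCP position; "ee_rot": TCP orientation; "ft_force": force on the tool from outside, world axes, zero at the start; "torque": the same for the moment, N m; "gripper_width": finger opening in m; "gripper_force": force on a finger pad.
Only numpy, scipy, OpenCV 4.12 (cv2) and the standard library are available. Lean on these libraries where they do the work, as an engineer would, in place of code of your own. Each camera call takes 0.05 s, during which the arm holds its last target. There are 200 camera calls.

## Working session

There is one attempt and no reset: what is moved stays moved. The work goes in short steps, Python scripts to look and compute and a tool call to move; the robot and the scene stay as the last step left them, time stands still between calls to the robot, and variables do not carry over. Pictures are saved under pics/ and viewed, at most 14 in all, crops included, and the job is handed in when it is done.

Besides the shell and the picture viewer there is one more tool, called as name(argument=value, ...) on one line, values as JSON. step_arm: Moves the arm, as the interface text tells. Its arguments: {"type":"object","properties":{"motion":{"type":"array"}},"required":["motion"]}

```bash
ls; mkdir -p pics
python3 - <<'E'
from rig import monitor, snapshot, calibration, arm
import cv2, numpy as np
for n in("scene","top"):
    cv2.imwrite(f"pics/{n}0.png",snapshot(n)); c=calibration(n); print(n,np.round(c["camera_matrix"],1).tolist(),np.round(c["D"],3),np.round(c["R"],3).tolist(),np.round(c["t"],3))
s=monitor.get_state(); print(s)
E
```

```text
pics
scene [[527.1, 0.0, 316.2], [0.0, 527.1, 238.9], [0.0, 0.0, 1.0]] [0.055 0.    0.    0.    0.   ] [[-0.639, 0.769, 0.01], [0.669, 0.562, -0.487], [-0.38, -0.305, -0.874]] [ 0.368 -0.369  1.449]
top [[567.9, 0.0, 324.6], [0.0, 567.9, 239.6], [0.0, 0.0, 1.0]] [-0.041  0.     0.     0.     0.   ] [[0.031, -1.0, 0.003], [-0.98, -0.031, -0.199], [0.199, 0.003, -0.98]] [-0.031  0.578  1.392]
{'time_s': 0.1, 'joint_pos': array([-9.04902949e-01,  3.59328402e-01,  1.11436623e-02, -3.10626553e-04,
       -1.22410227e+00, -2.88077360e-01]), 'qd': array([-0.00011618, -0.00103185,  0.00254163,  0.00140439, -0.00217259,
       -0.00014034]), 'joint_efforts': array([-2.27783938e-03, -5.84766662e+01,  2.94109422e+01,  6.95472524e+00,
       -3.17220460e-03, -6.04411966e-06]), 'eef_pos': array([ 0.24881833, -0.62703821,  0.2554455 ]), 'ee_rot': array([ 3.14008043e+00, -1.43565376e-04, -2.76388229e+00]), 'ft_force': array([-0.54652846, -0.97058133,  0.82824741]), 'torque': array([-0.03206931,  0.00974909,  0.00805626]), 'gripper_force': 0.0, 'gripper_width': 0.08536092028466155}
```

View pics/top0.png

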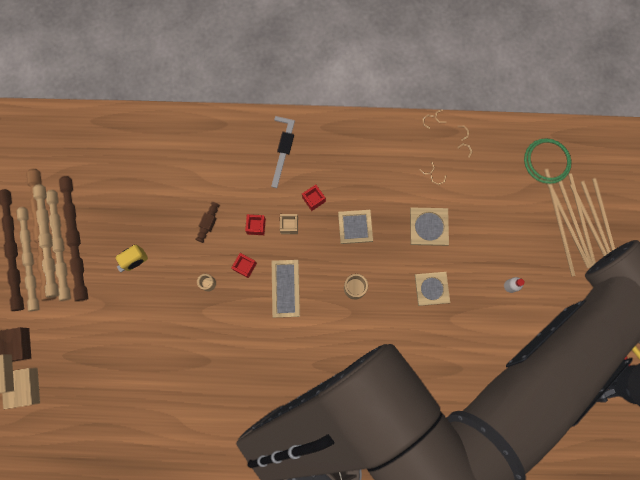

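View pics/scene0.png

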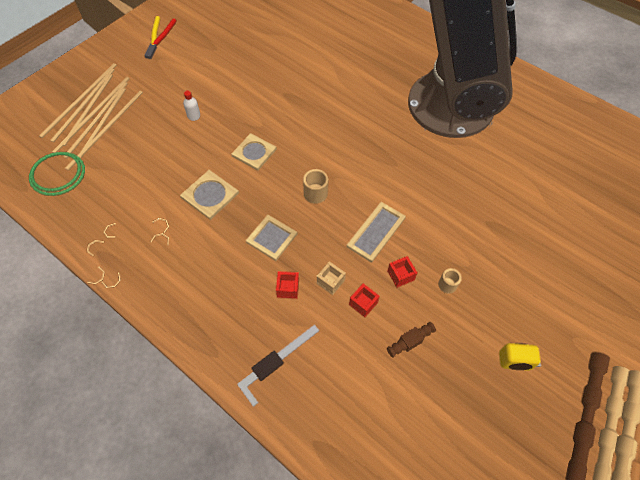

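The top view shows: 
- **Parts:** spindle (208,222), box (288,224), small cup (206,283) and large cup (356,287).
- **Nests:** box (355,226), large cup (430,226), small cup (432,288) and spindle (286,288).
- **Red look-alikes:** (255,224), (314,197) and (243,265).

The scene view agrees.

```bash
cat > h.py <<'E'
import cv2, numpy as np
from rig import calibration
def cast(n,uv,z,c=None):
    c=c or calibration(n); K,D,R,t=[np.array(c[k],float) for k in("camera_matrix","D","R","t")]
    uv=np.array(uv,float).reshape(-1,1,2); p=cv2.undistortPoints(uv,K,D).reshape(-1,2)
    d=np.c_[p,np.ones(len(p))]@R; C=-R.T@t
    return C+d*((z-C[2])/d[:,2])[:,None]
E
python3 - <<'E'
from h import *
pts={"top":dict(scup=(206,283),spin=(208,222),box=(288,224),lcup=(356,287),nbox=(355,226),nlarge=(430,226),nsmall=(432,288),nspin=(286,288)),
"scene":dict(scup=(450,281),spin=(412,339),box=(331,278),lcup=(316,186),nbox=(271,237),nlarge=(209,193),nsmall=(254,151),nspin=(377,231))}
hh=dict(scup=.0225,spin=.015,box=.02,lcup=.031)
for n in pts:
    im=cv2.imread(f"pics/{n}0.png"); hsv=cv2.cvtColor(im,cv2.COLOR_BGR2HSV)
    for k,(u,v) in pts[n].items():
        roi=hsv[v-12:v+13,u-12:u+13].reshape(-1,3)
        print(n,k,np.round(cast(n,(u,v),hh.get(k,.004))[0],3),hsv[v,u],np.percentile(roi,[10,50,90],axis=0).astype(int).tolist())
    print("table",[hsv[v,u].tolist() for u,v in ((330,320),(250,300),(400,260))])
a=cv2.imread("pics/top0.png")[190:310,190:460]; cv2.imwrite("pics/c1.png",cv2.resize(a,(796,354),interpolation=cv2.INTER_CUBIC))
E
```

```text
top scup [0.462 0.29  0.022] [ 16 102 205] [[12, 99, 100], [13, 132, 139], [16, 135, 187]]
top spin [0.625 0.298 0.015] [ 11 131  78] [[10, 124, 63], [12, 132, 105], [13, 135, 149]]
top box [0.625 0.086 0.02 ] [ 16 103 195] [[13, 99, 100], [16, 104, 150], [16, 135, 190]]
top lcup [ 0.463 -0.096  0.031] [ 16 100 169] [[13, 99, 109], [16, 102, 160], [16, 134, 181]]
top nbox [ 0.629 -0.092  0.004] [120   7 114] [[17, 7, 112], [128, 9, 116], [135, 86, 152]]
top nlarge [ 0.635 -0.292  0.004] [128   9 114] [[18, 7, 111], [128, 9, 116], [135, 59, 133]]
top nsmall [ 0.469 -0.296  0.004] [132  11 112] [[18, 8, 112], [126, 11, 119], [135, 93, 187]]
top nspin [0.457 0.084 0.004] [132  11 115] [[17, 7, 111], [128, 11, 118], [135, 93, 186]]
table [[13, 136, 158], [13, 136, 152], [13, 135, 147]]
scene scup [0.464 0.289 0.022] [ 20 114 241] [[14, 119, 104], [16, 128, 170], [18, 162, 229]]
scene spin [0.624 0.3   0.015] [ 10 156 103] [[10, 150, 85], [12, 159, 106], [14, 168, 185]]
scene box [0.626 0.084 0.02 ] [ 18 122 230] [[14, 118, 122], [16, 124, 183], [18, 158, 231]]
scene lcup [ 0.463 -0.095  0.031] [ 17 121 222] [[15, 119, 113], [17, 124, 157], [18, 133, 217]]
scene nbox [ 0.628 -0.095  0.004] [175  11 139] [[0, 7, 134], [19, 11, 141], [174, 108, 219]]
scene nlarge [ 0.634 -0.294  0.004] [ 12   9 139] [[0, 6, 133], [19, 11, 140], [174, 103, 172]]
scene nsmall [ 0.468 -0.298  0.004] [  0   6 137] [[6, 7, 135], [19, 94, 157], [167, 116, 231]]
scene nspin [0.455 0.086 0.004] [175  11 140] [[0, 7, 134], [19, 12, 141], [174, 111, 225]]
table [[14, 159, 188], [14, 163, 185], [2, 219, 227]]
```

View pics/c1.png

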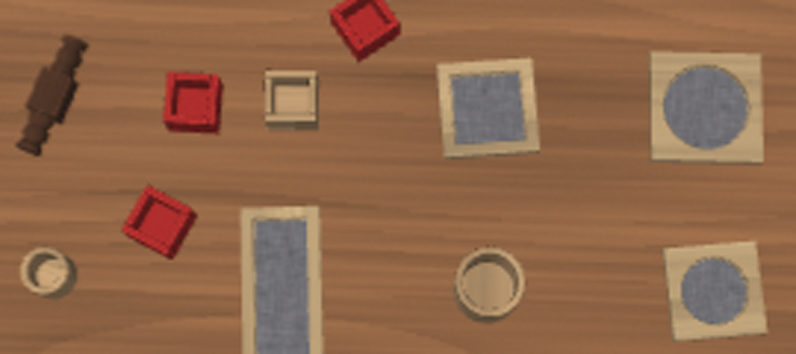

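The crop confirms the layout: dark spindle tilted, box nearly square to the axes, box nest turned a few degrees. Hand-picked points in the two views agree to 3 mm. Now I'll refine them with masks.

Run:
```python
from h import *
import cv2
P={"top":dict(scup=(206,283),spin=(208,222),box=(288,224),lcup=(356,287),nbox=(355,226),nlarge=(430,226),nsmall=(432,288),nspin=(286,288)),
"scene":dict(scup=(450,281),spin=(412,339),box=(331,278),lcup=(316,186),nbox=(271,237),nlarge=(209,193),nsmall=(254,151),nspin=(377,231))}
hh=dict(scup=.0225,spin=.015,box=.02,lcup=.031)
for n,th in(("top",118),("scene",142)):
    im=cv2.resize(cv2.imread(f"pics/{n}0.png"),None,fx=4,fy=4,interpolation=cv2.INTER_CUBIC); S=cv2.cvtColor(im,cv2.COLOR_BGR2HSV)
    sat,V=S[...,1],S[...,2]
    Ms=dict(n=(sat<55),p=(sat<th)&(S[...,0]>10)&(S[...,0]<30),s=(V<(95 if n=="top" else 125)))
    for k,(u,v) in P[n].items():
        m=Ms["n" if k[0]=="n" else "s" if k=="spin" else "p"].astype(np.uint8)
        m=cv2.morphologyEx(m,cv2.MORPH_OPEN,np.ones((3,3))); m=cv2.morphologyEx(m,cv2.MORPH_CLOSE,np.ones((9,9)))
        cs,_=cv2.findContours(m,cv2.RETR_EXTERNAL,cv2.CHAIN_APPROX_NONE)
        c=[c for c in cs if cv2.pointPolygonTest(c,(4*u,4*v),True)>-40 and cv2.contourArea(c)>1000]
        if not c: print(n,k,"none");continue
        c=max(c,key=cv2.contourArea).reshape(-1,2)
        w=cast(n,(c-1.5)/4,hh.get(k,.004))[:,:2]
        M=cv2.moments((w*1e4).astype(np.float32).reshape(-1,1,2)); ce=np.array([M["m10"],M["m01"]])/M["m00"]/10
        r=cv2.minAreaRect((w*1000).astype(np.float32))
        print(n,k,"centroid",np.round(ce,1),"rect",np.round(r[0],1),np.round(r[1],1),round(r[2],1))
```

```text
top scup centroid [464.1 290.4] rect [464.5 290.6] [51.5 42.3] 67.0
top spin centroid [625.  299.6] rect [624.8 299.7] [ 36.6 112.7] 72.0
top box centroid [626.2  84.5] rect [626.2  84.7] [54.7 48.3] 1.4
top lcup centroid [465.  -94.8] rect [465.3 -94.4] [61.4 65.7] 46.6
top nbox centroid [627.6 -91.9] rect [627.6 -92. ] [62.6 62.6] 5.8
top nlarge centroid [ 634.9 -289.1] rect [ 635.  -289.1] [75.  75.4] 90.0
top nsmall centroid [ 468.4 -295.6] rect [ 468.4 -295.6] [57.6 57.6] 1.8
top nspin centroid [456.9  86.7] rect [457.   86.7] [126.2  46.1] 3.7
scene scup centroid [462.7 287.7] rect [463.  287.2] [64.3 43. ] 3.7
scene spin centroid [625.1 298.4] rect [624.8 298.2] [ 36.4 117.7] 70.8
scene box centroid [625.4  81.8] rect [625.6  81.7] [62.  57.3] 1.5
scene lcup centroid [462.7 -97.7] rect [462.7 -97.4] [101.1  61.6] 40.4
scene nbox centroid [627.1 -94.6] rect [627.1 -94.5] [60.9 61. ] 6.0
scene nlarge centroid [ 634.4 -292.2] rect [ 634.3 -292.3] [72.1 74.6] 29.1
scene nsmall centroid [ 467.9 -299.3] rect [ 467.9 -299.1] [55.1 53.7] 1.4
scene nspin centroid [455.9  84.2] rect [455.7  84.2] [124.2  45.5] 3.7
```

step_arm(motion=[[0,0,0,0,0,5.41,8.5],[0,0,0,0,0,5.41,8.5],[0,0,0,0,0,5.41,8.5],[0,0,0,0,0,5.41,8.5],[-1.3,3.3,0,0,0,0,8.5],[-1.3,3.3,0,0,0,0,8.5],[-1.3,3.3,0,0,0,0,8.5],[-1.3,3.3,0,0,0,0,8.5]])

```text
time_s: 0.77
eef_pos: [0.3009, -0.4939, 0.2556]
ee_rot: [3.141, -0.001, 3.141]
ft_force: [1.3, -0.7, 0.8]
gripper_width: 0.0854
gripper_force: 0.0
```

step_arm(motion=[[-1.35,3.3,0,0,0,0,8.5],[-1.35,3.3,0,0,0,0,8.5],[-1.35,3.3,0,0,0,0,8.5],[-1.35,3.3,0,0,0,0,8.5],[-1.35,3.3,0,0,0,0,8.5],[-1.35,3.3,0,0,0,0,8.5],[-1.35,3.3,0,0,0,0,8.5],[-1.35,3.3,0,0,0,0,8.5]])

```text
time_s: 1.43
eef_pos: [0.409, -0.2297, 0.2563]
ee_rot: [3.142, 0.0, 3.142]
ft_force: [0.9, -0.4, 0.4]
gripper_width: 0.0849
gripper_force: 0.0
```

step_arm(motion=[[-1.4,3.4,0,0,0,0,8.5],[-1.4,3.4,0,0,0,0,8.5],[-1.4,3.4,0,0,0,0,8.5],[-1.3,3.3,0,0,0,0,8.5],[0,0,0,0,0,0,8.5],[0,0,0,0,0,0,8.5]])

```text
time_s: 1.93
eef_pos: [0.4643, -0.0947, 0.256]
ee_rot: [3.142, -0.001, -3.138]
ft_force: [-0.2, -0.1, -0.5]
gripper_width: 0.0849
gripper_force: 0.0
```

Run:
```python
from h import *
from rig import *
c=calibration("wrist"); im=snapshot("wrist"); cv2.imwrite("pics/w1.png",im)
K,D,R,t=[np.array(c[k],float) for k in("camera_matrix","D","R","t")]
print(K[0,0],-R.T@t, R[2])
def proj(p): return cv2.projectPoints(np.array([p],float),cv2.Rodrigues(R)[0],t,K,D)[0].ravel().round(0)
print(proj((.464,-.096,.062)),proj((.4564,.0855,.011)),proj((.4682,-.2974,.011)))
```

```text
364.36661590822376 [ 0.39819997 -0.09557308  0.37342816] [ 0.26037508  0.00267717 -0.96550383]
[315. 219.] [493. 202.] [119. 212.]
```

View pics/w1.png

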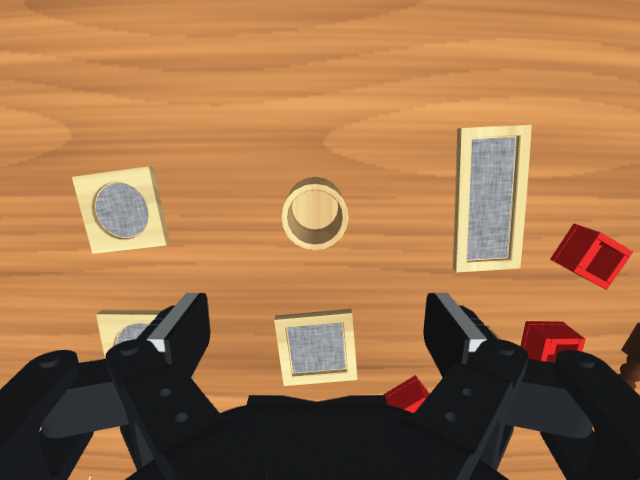

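The cup's rim centre is at (315,217), against a predicted (315,219). The nest felts also match within 2 px, so the measurements hold and I can grasp.

step_arm(motion=[[0,0,3.8,0,0,0,8.5],[0,0,3.8,0,0,0,8.5],[0,0,3.8,0,0,0,8.5],[0,0,3.8,0,0,0,8.5],[0,0,3.0,0,0,0,8.5],[0,0,1.8,0,0,0,8.5],[0,0,1.0,0,0,0,8.5],[0,0,0,0,0,0,8.5]])

```text
time_s: 2.65
eef_pos: [0.4617, -0.0978, 0.0439]
ee_rot: [-3.141, -0.005, 3.139]
ft_force: [-0.5, 0.4, 0.5]
gripper_width: 0.0853
gripper_force: 0.0
```

step_arm(motion=[[0,0,0,0,0,0,5.5],[0,0,0,0,0,0,5.5],[0,0,0,0,0,0,5.5],[0,0,0,0,0,0,5.5],[0,0,0,0,0,0,5.5],[0,0,0,0,0,0,5.5]])

```text
time_s: 3.15
eef_pos: [0.4645, -0.0967, 0.0476]
ee_rot: [-3.142, 0.002, -3.141]
ft_force: [-2.0, -3.3, 7.1]
gripper_width: 0.0592
gripper_force: 65.2
```

step_arm(motion=[[0,0,-1.5,0,0,0,5.5],[0,0,-2.5,0,0,0,5.5],[0,0,-3,0,0,0,5.5],[0,0,-3,0,0,0,5.5],[-1.5,-1.7,0,0,0,0,5.5],[-2.2,-2.5,0,0,0,0,5.5],[-2.2,-2.5,0,0,0,0,5.5],[-2.2,-2.5,0,0,0,0,5.5]])

```text
time_s: 3.82
eef_pos: [0.546, -0.1893, 0.1477]
ee_rot: [3.141, 0.003, -3.141]
ft_force: [1.6, 0.5, -0.5]
gripper_width: 0.06
gripper_force: 65.1
```

step_arm(motion=[[-2.2,-2.5,0,0,0,0,5.5],[-2.2,-2.5,0,0,0,0,5.5],[-2.2,-2.5,0,0,0,0,5.5],[-1.5,-1.8,0,0,0,0,5.5],[-0.8,-0.8,0,0,0,0,5.5],[0,0,0,0,0,0,5.5],[0,0,0,0,0,0,5.5]])

```text
time_s: 4.4
eef_pos: [0.6337, -0.2896, 0.146]
ee_rot: [3.141, -0.0, 3.141]
ft_force: [-0.8, -0.3, -1.2]
gripper_width: 0.0597
gripper_force: 65.1
```

Run:
```python
from rig import *
import cv2
s=monitor.get_state();print(s["eef_pos"],s["ee_rot"],s["ft_force"],s["gripper_width"])
cv2.imwrite("pics/w2.png",snapshot("wrist"))
```

```text
[ 0.63370989 -0.28964723  0.14601514] [ 3.14116327e+00 -2.73260325e-04  3.14056242e+00] [-0.8345614  -0.25488903 -1.19430189] 0.059693668881217625
```

View pics/w2.png

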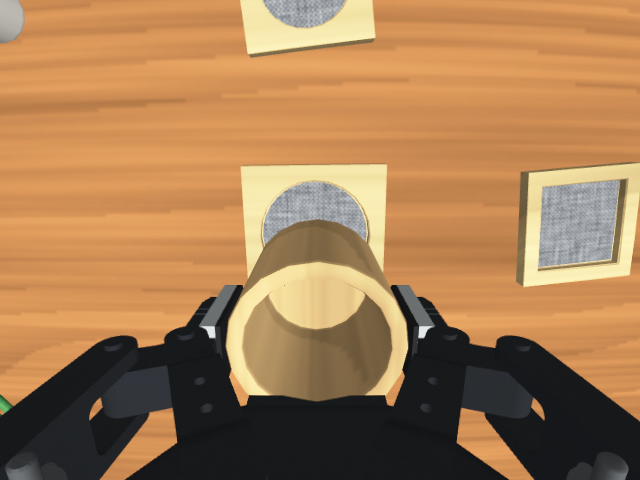

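The cup is held upright, and its sides (centre about column 317) line up with the recess (centre about column 316). Lowering now.

step_arm(motion=[[0,0,2,0,0,0,5.5],[0,0,3,0,0,0,5.5],[0,0,2,0,0,0,5.5],[0,0,1.2,0,0,0,5.5],[0,0,0.5,0,0,0,5.5],[0,0,0.3,0,0,0,5.5],[0,0,0,0,0,0,5.5],[0,0,0,0,0,0,5.5]])

```text
time_s: 5.12
eef_pos: [0.6347, -0.2894, 0.0577]
ee_rot: [-3.141, 0.002, -3.141]
ft_force: [0.5, -0.2, -1.5]
gripper_width: 0.0596
gripper_force: 65.1
```

step_arm(motion=[[0,0,0.2,0,0,0,5.5],[0,0,0.1,0,0,0,5.5],[0,0,0.1,0,0,0,5.5],[0,0,0,0,0,0,5.5],[0,0,0,0,0,0,5.5]])

```text
time_s: 5.53
eef_pos: [0.6339, -0.2894, 0.0524]
ee_rot: [-3.142, 0.0, -3.142]
ft_force: [-0.2, 0.4, -1.7]
gripper_width: 0.0596
gripper_force: 65.1
```

step_arm(motion=[[0,0,0.1,0,0,0,5.5],[0,0,0,0,0,0,5.5],[0,0,0,0,0,0,5.5]])

```text
time_s: 5.78
eef_pos: [0.6341, -0.2894, 0.0517]
ee_rot: [-3.141, 0.0, -3.141]
ft_force: [-1.6, 0.3, 2.6]
gripper_width: 0.0599
gripper_force: 65.3
```

step_arm(motion=[[0,0,0.1,0,0,0,5.5],[0,0,0,0,0,0,5.5],[0,0,0,0,0,0,5.5]])

```text
time_s: 6.03
eef_pos: [0.6341, -0.2895, 0.0517]
ee_rot: [-3.141, 0.001, -3.141]
ft_force: [-4.2, 1.7, 9.3]
gripper_width: 0.0596
gripper_force: 66.0
```

step_arm(motion=[[0,0,0,0,0,0,7.5],[0,0,0,0,0,0,7.5],[0,0,0,0,0,0,7.5],[0,0,0,0,0,0,7.5],[0,0,-2,0,0,0,7.5],[0,0,-3.5,0,0,0,7.5],[0,0,-3.5,0,0,0,7.5],[0,0,-2,0,0,-7,7.5]])

```text
time_s: 6.7
eef_pos: [0.6352, -0.2899, 0.1642]
ee_rot: [-3.14, 0.003, -3.021]
ft_force: [0.1, 0.4, 0.3]
gripper_width: 0.075
gripper_force: 0.0
```

step_arm(motion=[[0,0,-1.5,0,0,-7,7.5],[0,0,-1,0,0,-7,7.5],[0,0,-1,0,0,-7,7.5],[0,0,0,0,0,-7,7.5],[0,0,0,0,0,-7,7.5],[0,0,0,0,0,-7,7.5],[0,0,0,0,0,-7,7.5],[0,0,0,0,0,-7,7.5]])

```text
time_s: 7.37
eef_pos: [0.6339, -0.2893, 0.195]
ee_rot: [3.141, -0.0, -2.036]
ft_force: [-0.5, -0.4, 0.3]
gripper_width: 0.0751
gripper_force: 0.0
```

step_arm(motion=[[0,0,0,0,0,-7,7.5],[0,0,0,0,0,-7,7.5],[0,0,0,0,0,-7,7.5],[0,0,0,0,0,-6,7.5],[0,0,0,0,0,0,7.5],[0,0,0,0,0,0,7.5]])

```text
time_s: 7.87
eef_pos: [0.6339, -0.2893, 0.195]
ee_rot: [3.141, 0.0, -1.574]
ft_force: [-0.3, 0.1, -0.1]
gripper_width: 0.0749
gripper_force: 0.0
```

step_arm(motion=[[-2.5,0.1,0,0,0,0,7.5],[-3.5,0.1,0,0,0,0,7.5],[-3.7,0.1,0,0,0,0,7.5],[-3.7,0.1,0,0,0,0,7.5],[-3.7,0.1,0,0,0,0,7.5],[-3.7,0.1,0,0,0,0,7.5],[-3.7,0.1,0,0,0,0,7.5],[-3.7,0.1,0,0,0,0,7.5]])

```text
time_s: 8.53
eef_pos: [0.6256, -0.0056, 0.1955]
ee_rot: [-3.141, 0.0, -1.575]
ft_force: [0.4, -0.0, 0.5]
gripper_width: 0.0751
gripper_force: 0.0
```

step_arm(motion=[[-3.7,0,0,0,0,0,7.5],[-3.0,0,0,0,0,0,7.5],[-2.4,0,0,0,0,0,7.5],[0,0,0,0,0,-1.6,7.5],[0,0,0,0,0,0,7.5],[0,0,0,0,0,0,7.5]])

```text
time_s: 9.03
eef_pos: [0.6258, 0.0838, 0.1952]
ee_rot: [3.141, -0.0, -1.545]
ft_force: [0.3, -0.0, 0.5]
gripper_width: 0.0755
gripper_force: 0.0
```

Run:
```python
from h import *
from rig import *
s=monitor.get_state();print(s["eef_pos"],s["ee_rot"],s["gripper_width"])
c=calibration("wrist"); im=snapshot("wrist"); cv2.imwrite("pics/w3.png",im)
K,D,R,t=[np.array(c[k],float) for k in("camera_matrix","D","R","t")]
print([cv2.projectPoints(np.array([p],float),cv2.Rodrigues(R)[0],t,K,D)[0].ravel().round(0) for p in((.6258,.0832,.04),(.6273,-.0932,.004))])
```

```text
[0.62576115 0.08383175 0.19518317] [ 3.14131963e+00 -1.54192958e-04 -1.54513905e+00] 0.07547812526890728
[array([316., 228.]), array([320.,  -8.])]
```

View pics/w3.png

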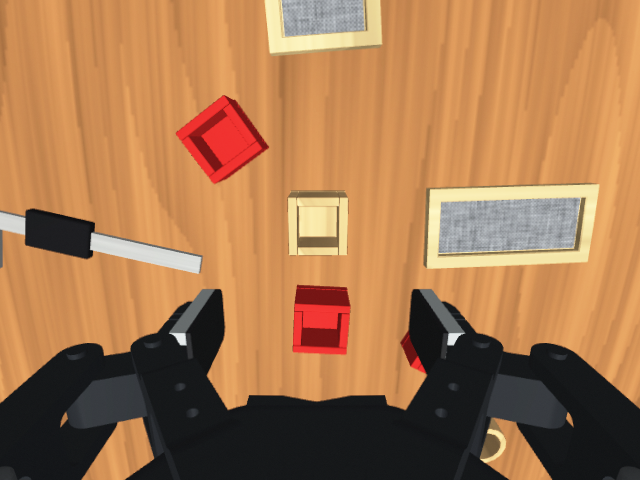

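The box rim is centred at (318,225), against a predicted (316,228), and it is square to the jaws. Both fingertips clear the red boxes. Descending.

step_arm(motion=[[0.1,0,2.5,0,0,0,7.5],[0,0,3.5,0,0,0,7.5],[0,0,3.5,0,0,0,7.5],[0,0,3.0,0,0,0,7.5],[0,0,2.0,0,0,0,7.5],[0,0,1.5,0,0,0,7.5],[0,0,0,0,0,0,7.5],[0,0,0,0,0,0,7.5]])

```text
time_s: 9.75
eef_pos: [0.6257, 0.0815, 0.0348]
ee_rot: [3.14, -0.001, -1.545]
ft_force: [1.4, 0.1, 0.8]
gripper_width: 0.0747
gripper_force: 0.0
```

step_arm(motion=[[0,0,0,0,0,0,4.2],[0,0,0,0,0,0,4.2],[0,0,0,0,0,0,4.2],[0,0,0,0,0,0,4.2],[0,0,0,0,0,0,4.2],[0,0,0,0,0,0,4.2]])

```text
time_s: 10.25
eef_pos: [0.627, 0.083, 0.0372]
ee_rot: [-3.139, 0.001, -1.542]
ft_force: [-0.7, -0.6, 7.1]
gripper_width: 0.0453
gripper_force: 62.3
```

step_arm(motion=[[0,0,-1.5,0,0,0,4.2],[0,0,-2.5,0,0,0,4.2],[0,0,-3,0,0,0,4.2],[0,0,-2,0,0,0,4.2],[2.5,0.1,0,0,0,0,4.2],[3.5,0.1,0,0,0,0,4.2],[3.5,0.1,0,0,0,0,4.2],[3.5,0.1,0,0,0,0,4.2]])

```text
time_s: 10.92
eef_pos: [0.6254, -0.0482, 0.1262]
ee_rot: [-3.14, 0.0, -1.542]
ft_force: [1.2, 0.2, -0.9]
gripper_width: 0.0452
gripper_force: 61.5
```

step_arm(motion=[[3,0,0,0,0,0,4.2],[1.6,0,0,0,0,0,4.2],[0,0,0,0,0,-4.3,4.2],[0,0,0,0,0,0,4.2],[0,0,0,0,0,0,4.2]])

```text
time_s: 11.33
eef_pos: [0.6268, -0.0935, 0.1256]
ee_rot: [-3.141, 0.0, -1.47]
ft_force: [-0.8, 0.5, -1.1]
gripper_width: 0.0453
gripper_force: 61.5
```

Run:
```python
from rig import *
import cv2
s=monitor.get_state();print(s["eef_pos"],s["ee_rot"],s["ft_force"],s["gripper_width"])
cv2.imwrite("pics/w4.png",snapshot("wrist"))
```

```text
[ 0.62677043 -0.09348209  0.12562126] [-3.14114935e+00  1.81527891e-04 -1.47006757e+00] [-0.84681493  0.50863276 -1.0992286 ] 0.04532446795203229
```

View pics/w4.png

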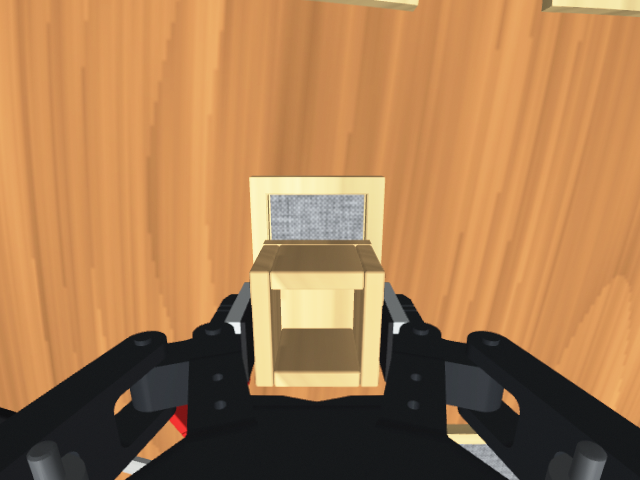

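The box is square with its nest: box centre about column 317, recess about 317. Lowering.

step_arm(motion=[[0,0,2,0,0,0,4.2],[0,0,3,0,0,0,4.2],[0,0,2,0,0,0,4.2],[0,0,0.7,0,0,0,4.2],[0,0,0.4,0,0,0,4.2],[0,0,0.1,0,0,0,4.2],[0,0,0,0,0,0,4.2],[0,0,0,0,0,0,4.2]])

```text
time_s: 12.05
eef_pos: [0.6278, -0.0931, 0.0447]
ee_rot: [-3.139, -0.0, -1.467]
ft_force: [0.3, -0.4, -0.6]
gripper_width: 0.045
gripper_force: 61.5
```

step_arm(motion=[[0,0,0.1,0,0,0,4.2],[0,0,0.1,0,0,0,4.2],[0,0,0,0,0,0,4.2],[0,0,0,0,0,0,4.2]])

```text
time_s: 12.38
eef_pos: [0.6269, -0.0934, 0.0416]
ee_rot: [-3.141, 0.0, -1.468]
ft_force: [-0.5, -0.4, -1.3]
gripper_width: 0.0453
gripper_force: 61.5
```

step_arm(motion=[[0,0,0.1,0,0,0,4.2],[0,0,0,0,0,0,4.2],[0,0,0,0,0,0,4.2]])

```text
time_s: 12.63
eef_pos: [0.627, -0.0935, 0.0412]
ee_rot: [-3.141, -0.0, -1.467]
ft_force: [-1.9, 1.5, 6.4]
gripper_width: 0.0449
gripper_force: 62.1
```

step_arm(motion=[[0,0,0,0,0,0,6.5],[0,0,0,0,0,0,6.5],[0,0,0,0,0,0,6.5],[0,0,0,0,0,0,6.5],[0,0,-2,0,0,0,6.5],[0,0,-3.5,0,0,0,6.5],[0,0,-3.5,0,0,0,6.5],[0,0,-3.5,0,0,0,6.5]])

```text
time_s: 13.3
eef_pos: [0.6264, -0.0935, 0.1663]
ee_rot: [3.14, -0.0, -1.468]
ft_force: [0.4, 0.5, -1.1]
gripper_width: 0.065
gripper_force: 0.0
```

step_arm(motion=[[-1.5,-0.2,-2,0,0,0,6.5],[-3.3,-0.3,-1,0,0,0,6.5],[-3.8,-0.4,0,0,0,0,6.5],[-3.8,-0.4,0,0,0,0,6.5],[-3.8,-0.4,0,0,0,0,6.5],[-3.8,-0.4,0,0,0,0,6.5],[-3.8,-0.4,0,0,0,0,6.5],[-3.8,-0.4,0,0,0,0,6.5]])

```text
time_s: 13.97
eef_pos: [0.6269, 0.186, 0.1953]
ee_rot: [-3.142, 0.0, -1.468]
ft_force: [0.9, -0.5, 0.7]
gripper_width: 0.0649
gripper_force: 0.0
```

step_arm(motion=[[-3.8,-0.4,0,0,0,0,6.5],[-3.8,-0.4,0,0,0,0,6.5],[-2.8,-0.2,0,0,0,0,6.5],[-1.1,0,0,0,0,-7.1,6.5],[0,0,0,0,0,-7.1,6.5],[0,0,0,0,0,-7.1,6.5],[0,0,0,0,0,-7.1,6.5],[0,0,0,0,0,-7.1,6.5]])

```text
time_s: 14.63
eef_pos: [0.6252, 0.2998, 0.1949]
ee_rot: [3.141, 0.0, -0.842]
ft_force: [0.6, 0.4, 0.0]
gripper_width: 0.065
gripper_force: 0.0
```

step_arm(motion=[[0,0,0,0,0,-7.1,6.5],[0,0,0,0,0,-7.1,6.5],[0,0,0,0,0,-7.1,6.5],[0,0,0,0,0,-7.1,6.5],[0,0,0,0,0,0,6.5],[0,0,0,0,0,0,6.5]])

```text
time_s: 15.13
eef_pos: [0.6253, 0.2995, 0.1951]
ee_rot: [3.141, 0.0, -0.356]
ft_force: [1.0, 0.6, 0.5]
gripper_width: 0.065
gripper_force: 0.0
```

Run:
```python
from h import *
from rig import *
s=monitor.get_state();print(s["eef_pos"],s["ee_rot"],s["gripper_width"])
c=calibration("wrist"); im=snapshot("wrist"); cv2.imwrite("pics/w5.png",im)
V=cv2.cvtColor(im,cv2.COLOR_BGR2HSV)
m=((V[...,2]<150)&(V[...,1]>90)&((V[...,0]<16)|(V[...,0]>170))).astype(np.uint8); m[290:]=0
m=cv2.morphologyEx(m,cv2.MORPH_OPEN,np.ones((3,3)))
for q in cv2.findContours(m,0,1)[0]:
    if cv2.contourArea(q)>800:
        r=cv2.minAreaRect(q); w=cast("wrist",q.reshape(-1,2),.015,c)[:,:2]*1000
        W=cv2.minAreaRect(w.astype(np.float32)); print(r,W)
```

```text
[0.62534405 0.29950726 0.19507299] [ 3.14130810e+00  2.18220827e-04 -3.56457634e-01] 0.06498254227135895
((318.0, 221.5), (133.0, 38.0), 90.0) ((622.4147338867188, 298.53851318359375), (31.387805938720703, 114.21450805664062), 70.47706604003906)
```

View pics/w5.png

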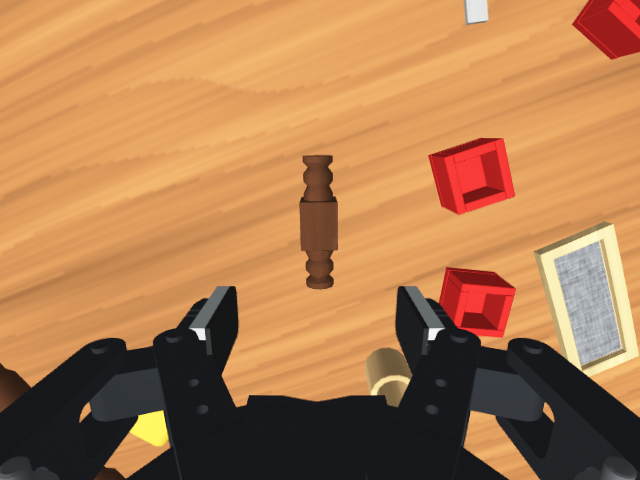

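The spindle lies upright in the image. Its square middle is centred at (319,225), on the jaw centre line and about 1° off the jaw axis. The tape measure is well away. Descending.

step_arm(motion=[[-0.1,0,2.5,0,0,0.5,6.5],[0,0,3.5,0,0,0,6.5],[0,0,3.5,0,0,0,6.5],[0,0,3.2,0,0,0,6.5],[0,0,2.0,0,0,0,6.5],[0,0,1.5,0,0,0,6.5],[0,0,0,0,0,0,6.5],[0,0,0,0,0,0,6.5]])

```text
time_s: 15.85
eef_pos: [0.6242, 0.2996, 0.0326]
ee_rot: [3.14, 0.001, -0.363]
ft_force: [-0.0, 0.7, 0.7]
gripper_width: 0.065
gripper_force: 0.0
```

step_arm(motion=[[0,0,0,0,0,0,2.6],[0,0,0,0,0,0,2.6],[0,0,0,0,0,0,2.6],[0,0,0,0,0,0,2.6],[0,0,0,0,0,0,2.6],[0,0,0,0,0,0,2.6],[0,0,0,0,0,0,2.6]])

```text
time_s: 16.43
eef_pos: [0.6253, 0.3006, 0.0352]
ee_rot: [-3.139, -0.002, -0.361]
ft_force: [-1.4, 0.6, 5.9]
gripper_width: 0.0283
gripper_force: 60.5
```

step_arm(motion=[[0,0,-1.5,0,0,0,2.6],[0,0,-3,0,0,0,2.6],[0,0,-3,0,0,0,2.6],[0,0,-2,0,0,-5,2.6],[0,0,-1,0,0,-6.5,2.6],[0,0,0,0,0,-6.5,2.6],[0,0,0,0,0,-6.5,2.6],[0,0,0,0,0,0,2.6]])

```text
time_s: 17.1
eef_pos: [0.6244, 0.2999, 0.1392]
ee_rot: [-3.141, -0.001, 0.071]
ft_force: [0.8, 0.2, -1.5]
gripper_width: 0.0287
gripper_force: 59.5
```

step_arm(motion=[[-1.6,1.7,0,0,0,0,2.6],[-2.4,2.7,0,0,0,0,2.6],[-2.4,2.7,0,0,0,0,2.6],[-2.4,2.7,0,0,0,0,2.6],[-2.4,2.7,0,0,0,0,2.6],[-2.4,2.7,0,0,0,0,2.6],[-2.4,2.7,0,0,0,0,2.6],[-1.6,1.7,0,0,0,0,2.6]])

```text
time_s: 17.77
eef_pos: [0.4593, 0.0902, 0.1382]
ee_rot: [3.142, 0.001, 0.061]
ft_force: [0.2, 0.2, -1.1]
gripper_width: 0.0286
gripper_force: 59.5
```

step_arm(motion=[[-0.6,0.7,0,0,0,0,2.6],[0,0,0,0,0,0,2.6],[0,0,0,0,0,0,2.6]])

```text
time_s: 18.02
eef_pos: [0.4569, 0.0855, 0.1389]
ee_rot: [-3.141, -0.002, 0.064]
ft_force: [0.1, 0.8, -1.2]
gripper_width: 0.0285
gripper_force: 59.5
```

Run:
```python
from rig import *
import cv2
s=monitor.get_state();print(s["eef_pos"],s["ee_rot"],s["ft_force"],s["gripper_width"])
cv2.imwrite("pics/w6.png",snapshot("wrist"))
```

```text
[0.45690761 0.08548225 0.13892294] [-3.14087247e+00 -1.52152339e-03  6.37599254e-02] [ 0.14057373  0.75689871 -1.15696025] 0.028477988158116457
```

View pics/w6.png

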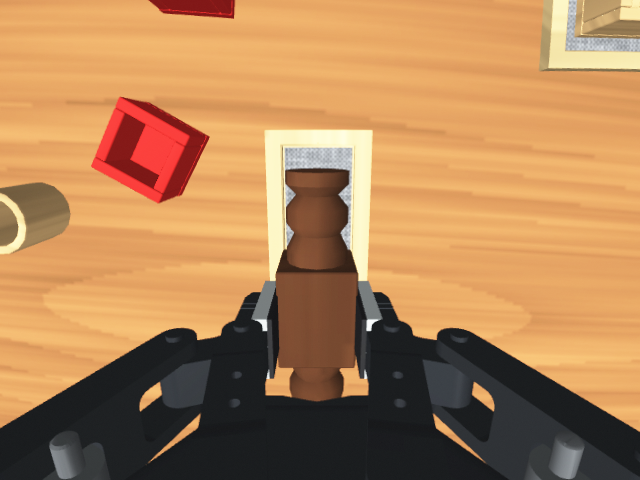

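The spindle is parallel to its nest and centred on the recess, both at about column 317. Lowering.

step_arm(motion=[[0,0,2,0,0,0,2.6],[0,0,3,0,0,0,2.6],[0,0,2.5,0,0,0,2.6],[0,0,1.2,0,0,0,2.6],[0,0,0.5,0,0,0,2.6],[0,0,0.3,0,0,0,2.6],[0,0,0,0,0,0,2.6],[0,0,0,0,0,0,2.6]])

```text
time_s: 18.73
eef_pos: [0.4571, 0.0859, 0.0439]
ee_rot: [-3.141, -0.001, 0.067]
ft_force: [-0.2, -0.0, -0.9]
gripper_width: 0.0287
gripper_force: 59.5
```

step_arm(motion=[[0,0,0.1,0,0,0,2.6],[0,0,0.1,0,0,0,2.6],[0,0,0,0,0,0,2.6],[0,0,0,0,0,0,2.6]])

```text
time_s: 19.07
eef_pos: [0.4565, 0.0854, 0.0417]
ee_rot: [-3.141, -0.001, 0.066]
ft_force: [-0.1, 0.4, -0.1]
gripper_width: 0.0289
gripper_force: 59.5
```

step_arm(motion=[[0,0,0.1,0,0,0,2.6],[0,0,0,0,0,0,2.6],[0,0,0,0,0,0,2.6]])

```text
time_s: 19.32
eef_pos: [0.4564, 0.0852, 0.0403]
ee_rot: [-3.142, -0.0, 0.066]
ft_force: [-0.2, -0.5, -1.5]
gripper_width: 0.0286
gripper_force: 59.5
```

step_arm(motion=[[0,0,0.1,0,0,0,2.6],[0,0,0,0,0,0,2.6],[0,0,0,0,0,0,2.6]])

```text
time_s: 19.57
eef_pos: [0.4563, 0.0852, 0.0392]
ee_rot: [3.142, 0.0, 0.066]
ft_force: [-0.5, 0.5, -1.4]
gripper_width: 0.0292
gripper_force: 59.6
```

step_arm(motion=[[0,0,0.1,0,0,0,2.6],[0,0,0,0,0,0,2.6],[0,0,0,0,0,0,2.6]])

```text
time_s: 19.82
eef_pos: [0.4563, 0.0852, 0.0391]
ee_rot: [3.142, -0.0, 0.067]
ft_force: [-5.2, -0.1, 14.0]
gripper_width: 0.0283
gripper_force: 61.3
```

step_arm(motion=[[0,0,0,0,0,0,5],[0,0,0,0,0,0,5],[0,0,0,0,0,0,5],[0,0,0,0,0,0,5],[0,0,-2,0,0,0,5],[0,0,-3.5,0,0,0,6.2],[0,0,-3.5,0,0,0,6.2],[0,0,-3.5,0,0,0,6.2]])

```text
time_s: 20.48
eef_pos: [0.4559, 0.0849, 0.1645]
ee_rot: [3.141, 0.001, 0.066]
ft_force: [2.4, 0.1, -0.3]
gripper_width: 0.0619
gripper_force: 0.0
```

step_arm(motion=[[0.2,-2,-2,0,0,0,6.2],[0.3,-3,-1,0,0,0,6.2],[0.4,-3.5,0,0,0,0,6.2],[0.4,-3.5,0,0,0,0,6.2],[0.4,-3.5,0,0,0,0,6.2],[0.3,-3,0,0,0,0,6.2],[0,-1.8,0,0,0,0,6.2],[0,0,0,0,0,0,6.2]])

```text
time_s: 21.15
eef_pos: [0.4628, 0.2922, 0.1927]
ee_rot: [3.141, 0.0, 0.069]
ft_force: [0.8, 0.5, 0.5]
gripper_width: 0.0621
gripper_force: 0.0
```

step_arm(motion=[[0,0,0,0,0,0,6.2]])

```text
time_s: 21.23
eef_pos: [0.4624, 0.2896, 0.1926]
ee_rot: [3.141, 0.001, 0.068]
ft_force: [0.0, -0.2, 0.8]
gripper_width: 0.0621
gripper_force: 0.0
```

Run:
```python
from h import *
from rig import *
s=monitor.get_state();print(s["eef_pos"],s["ee_rot"],s["gripper_width"])
c=calibration("wrist"); im=snapshot("wrist"); cv2.imwrite("pics/w7.png",im)
K,D,R,t=[np.array(c[k],float) for k in("camera_matrix","D","R","t")]
print([cv2.projectPoints(np.array([p],float),cv2.Rodrigues(R)[0],t,K,D)[0].ravel().round(0) for p in((.4635,.289,.045),(.4564,.0855,.034))])
```

```text
[0.46235819 0.2896233  0.19260882] [3.14060824e+00 1.08423832e-03 6.78076568e-02] 0.062109061264016246
[array([317., 229.]), array([565., 252.])]
```

View pics/w7.png

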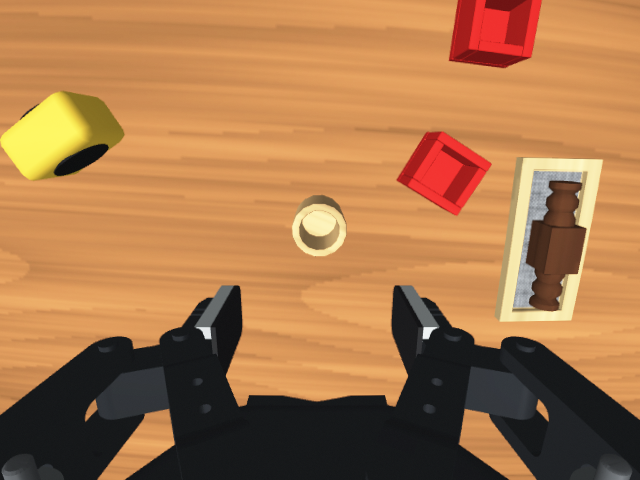

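The small cup's rim centre is at (319,228), against a predicted (317,229). The red box is clear of the finger path, and the spindle at (555,245) lies in its recess. Descending.

step_arm(motion=[[0.1,0,2.5,0,0,0,6.2],[0,0,3.5,0,0,0,6.2],[0,0,3.5,0,0,0,6.2],[0,0,3.0,0,0,0,6.2],[0,0,2.0,0,0,0,6.2],[0,0,0.9,0,0,0,6.2],[0,0,0,0,0,0,6.2],[0,0,0,0,0,0,6.2]])

```text
time_s: 21.95
eef_pos: [0.4642, 0.2888, 0.0399]
ee_rot: [3.141, -0.0, 0.066]
ft_force: [0.5, -0.1, 0.8]
gripper_width: 0.0618
gripper_force: 0.0
```

step_arm(motion=[[0,0,0,0,0,0,3.8],[0,0,0,0,0,0,3.8],[0,0,0,0,0,0,3.8],[0,0,0,0,0,0,3.8],[0,0,0,0,0,0,3.8],[0,0,0,0,0,0,3.8]])

```text
time_s: 22.45
eef_pos: [0.4647, 0.2899, 0.0414]
ee_rot: [-3.14, -0.002, 0.067]
ft_force: [-0.3, -1.3, 6.0]
gripper_width: 0.0405
gripper_force: 60.2
```

step_arm(motion=[[0,0,-1.5,0,0,0,3.8],[0,0,-3,0,0,0,3.8],[0,0,-3.5,0,0,0,3.8],[0,0,-3,0,0,0,3.8],[-0.1,2,0,0,0,0,3.8],[-0.2,3,0,0,0,0,3.8],[-0.2,3.7,0,0,0,0,3.8],[-0.2,3.7,0,0,0,0,3.8]])

```text
time_s: 23.12
eef_pos: [0.4649, 0.1642, 0.1506]
ee_rot: [-3.14, -0.002, 0.068]
ft_force: [-0.4, -1.1, -0.1]
gripper_width: 0.0406
gripper_force: 60.7
```

step_arm(motion=[[-0.2,3.7,0,0,0,0,3.8],[-0.2,3.7,0,0,0,0,3.8],[-0.2,3.7,0,0,0,0,3.8],[-0.2,3.7,0,0,0,0,3.8],[-0.2,3.7,0,0,0,0,3.8],[-0.2,3.7,0,0,0,0,3.8],[-0.2,3.7,0,0,0,0,3.8],[-0.2,3.7,0,0,0,0,3.8]])

```text
time_s: 23.78
eef_pos: [0.4686, -0.1332, 0.1506]
ee_rot: [-3.141, -0.003, 0.067]
ft_force: [1.6, 0.2, -1.1]
gripper_width: 0.0408
gripper_force: 60.7
```

step_arm(motion=[[-0.3,3.7,0,0,0,0,3.8],[-0.3,3.7,0,0,0,0,3.8],[-0.3,3.0,0,0,0,0,3.8],[-0.3,2.0,0,0,0,0,3.8],[0,0,0,0,0,0,3.8],[0,0,0,0,0,0,3.8],[0,0,0,0,0,0,3.8]])

```text
time_s: 24.37
eef_pos: [0.4649, -0.2558, 0.1499]
ee_rot: [3.142, -0.001, 0.066]
ft_force: [0.1, -0.3, -0.8]
gripper_width: 0.0408
gripper_force: 60.7
```

step_arm(motion=[[0,2,0,0,0,0,3.8],[0,1.5,0,0,0,0,3.8],[0,0.6,0,0,0,0,3.8],[0,0,0,0,0,0,3.8],[0,0,0,0,0,0,3.8],[0,0,0,0,0,0,3.8]])

```text
time_s: 24.87
eef_pos: [0.4677, -0.2959, 0.1494]
ee_rot: [-3.141, -0.0, 0.067]
ft_force: [-0.3, 0.5, -0.6]
gripper_width: 0.0405
gripper_force: 60.8
```

Run:
```python
from rig import *
import cv2
s=monitor.get_state();print(s["eef_pos"],s["ee_rot"],s["ft_force"],s["gripper_width"])
cv2.imwrite("pics/w8.png",snapshot("wrist"))
```

```text
[ 0.46773003 -0.29588115  0.14940012] [-3.14141148e+00 -1.21516651e-04  6.71081639e-02] [-0.34299459  0.45202942 -0.63983718] 0.040530793176570684
```

View pics/w8.png

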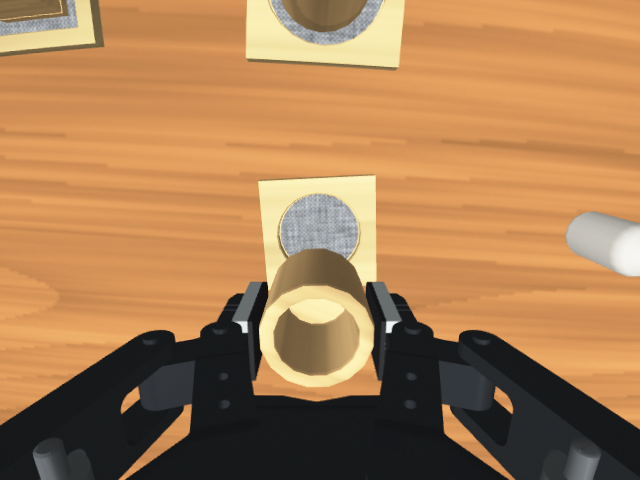

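The small cup (column 317) is aligned with the small recess (column 319). The glue bottle at (610,240) is clear. Lowering.

step_arm(motion=[[0,0,2,0,0,0,3.8],[0,0,3,0,0,0,3.8],[0,0,2.5,0,0,0,3.8],[0,0,1.5,0,0,0,3.8],[0,0,0.7,0,0,0,3.8],[0,0,0.3,0,0,0,3.8],[0,0,0,0,0,0,3.8],[0,0,0,0,0,0,3.8]])

```text
time_s: 25.58
eef_pos: [0.4685, -0.2968, 0.0502]
ee_rot: [3.141, -0.001, 0.067]
ft_force: [-0.5, -0.5, -1.3]
gripper_width: 0.0411
gripper_force: 60.8
```

step_arm(motion=[[0,0,0.1,0,0,0,3.8],[0,0,0.1,0,0,0,3.8],[0,0,0,0,0,0,3.8],[0,0,0,0,0,0,3.8]])

```text
time_s: 25.92
eef_pos: [0.4679, -0.2969, 0.0477]
ee_rot: [3.141, -0.001, 0.066]
ft_force: [0.4, 0.4, 0.3]
gripper_width: 0.0407
gripper_force: 60.8
```

step_arm(motion=[[0,0,0.1,0,0,0,3.8],[0,0,0,0,0,0,3.8],[0,0,0,0,0,0,3.8]])

```text
time_s: 26.17
eef_pos: [0.4677, -0.2968, 0.0463]
ee_rot: [-3.142, 0.0, 0.066]
ft_force: [0.4, 0.7, -0.9]
gripper_width: 0.0404
gripper_force: 60.8
```

step_arm(motion=[[0,0,0.1,0,0,0,3.8],[0,0,0,0,0,0,3.8],[0,0,0,0,0,0,3.8]])

```text
time_s: 26.42
eef_pos: [0.4678, -0.2969, 0.0454]
ee_rot: [3.141, -0.0, 0.067]
ft_force: [-0.8, 0.4, 1.3]
gripper_width: 0.0406
gripper_force: 61.0
```

step_arm(motion=[[0,0,0.1,0,0,0,3.8],[0,0,0,0,0,0,3.8],[0,0,0,0,0,0,3.8]])

```text
time_s: 26.67
eef_pos: [0.4678, -0.2969, 0.0454]
ee_rot: [3.141, -0.0, 0.067]
ft_force: [-3.3, 2.6, 12.2]
gripper_width: 0.0407
gripper_force: 62.0
```

step_arm(motion=[[0,0,0,0,0,0,6],[0,0,0,0,0,0,6],[0,0,0,0,0,0,6],[0,0,0,0,0,0,6],[0,0,-2,0,0,0,6],[0,0,-3.5,0,0,0,6],[0,0,-3.5,0,0,0,6],[0,0,-3.5,0,0,0,6]])

```text
time_s: 27.33
eef_pos: [0.4672, -0.2967, 0.1703]
ee_rot: [-3.141, 0.001, 0.066]
ft_force: [0.7, -0.5, -0.2]
gripper_width: 0.06
gripper_force: 0.0
```

step_arm(motion=[[0,0,-3.5,0,0,0,6],[0,0,-3.5,0,0,0,6],[-1,2,0,0,0,0,6],[-2,3,0,0,0,0,6],[-2,3,0,0,0,0,6],[-2,3,0,0,0,0,6],[-2,3,0,0,0,0,6],[-1,2,0,0,0,0,6]])

```text
time_s: 28.0
eef_pos: [0.3766, -0.4651, 0.2391]
ee_rot: [-3.141, 0.001, 0.065]
ft_force: [0.9, -1.2, 0.5]
gripper_width: 0.06
gripper_force: 0.0
```

step_arm(motion=[[-2,3,0,0,0,0,6],[-2,3,0,0,0,0,6],[-2,3,0,0,0,0,6],[-1,2,0,0,0,0,6],[0,0,0,0,0,0,6],[0,0,0,0,0,0,6]])

```text
time_s: 28.5
eef_pos: [0.315, -0.5783, 0.2382]
ee_rot: [-3.14, 0.001, 0.064]
ft_force: [0.6, 0.0, 0.3]
gripper_width: 0.0602
gripper_force: 0.0
```

Run:
```python
from rig import *
import cv2
a=snapshot("top")[150:330,100:540]; b=snapshot("scene")[80:400,120:580]
cv2.imwrite("pics/f1.png",cv2.resize(a,(792,324),interpolation=cv2.INTER_CUBIC)); cv2.imwrite("pics/f2.png",cv2.resize(b,(782,544),interpolation=cv2.INTER_CUBIC))
```

```text
(no output)
```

View pics/f1.png

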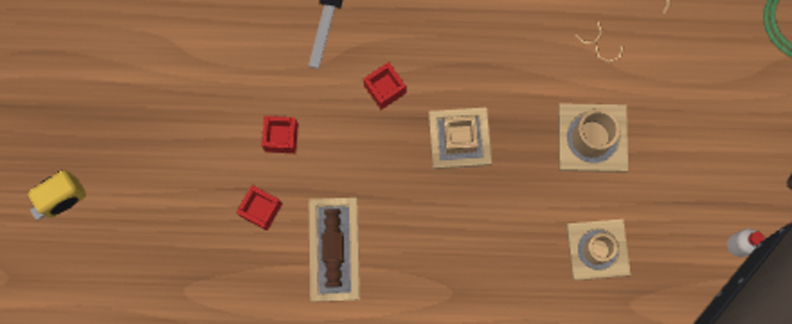

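View pics/f2.png

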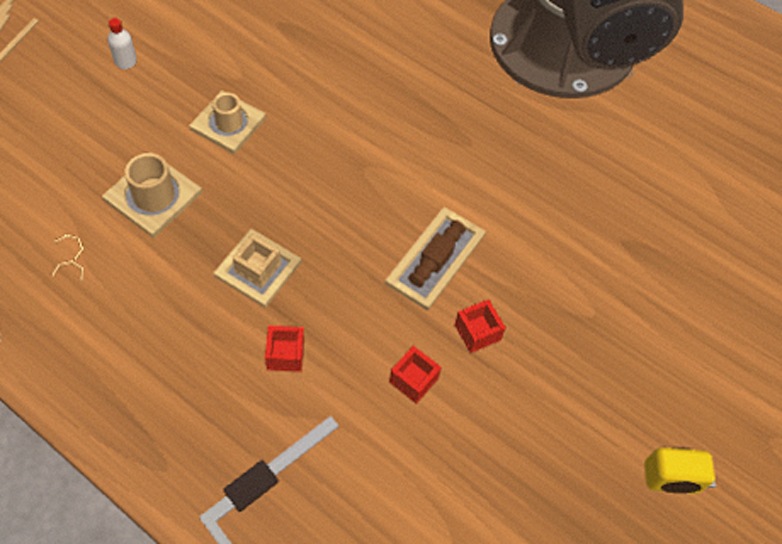

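Both views show all four parts seated upright inside their recesses, at crop positions (460,135), (595,135), (600,248) and (333,247) in the top view. The tape measure, glue bottle and red boxes have not moved, and the arm is clear.

```bash
python3 -c "
from rig import arm; print(arm.sign_off())"
```

```text
the job is handed in; nothing more can be done
None
```

All four parts are seated in their matching nests, and the job was handed in at about 28.6 s, with the tape measure, glue bottle and red boxes left where they stood.

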